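Start an exposure on the benchtop plate exposure unit

TASK

A printing plate lies ready on the glass of the exposure unit: start its exposure with the tips of the closed fingers, pushing only, never pinching or lifting anything. Gently push the lid down, without slamming it, until its catch holds it shut by itself; then switch the vacuum on by pressing the raised far end of the rocker right over; last, press the flat round start button fully in and let it come back up. Leave the mushroom-shaped stop button alone, and leave the things round the unit where they are.

Things in the scene. Friction and masses are not known exactly. Their poses are not given: they have to be found in the camera images.
- exposure_unit: Fixed grey box 220 (x) x 315 (y) x 75 mm high. Origin: centre of its underside, on the table; +x points away from its front, +y to its left. The lid covers the left two thirds (centre line at y +47.5 mm); the control panel, 76 mm above the table, is a strip on the right (y -109 mm), with rocker, start and stop in one row from front to back, 68 mm apart, in an order that changes.
- lid_front (a point): Place to push the lid: on its flat top, on its centre line, 13 mm in from the front edge; moves with it. The lid is a grey plate 200 (x) x 216 (y) x 16 mm, hinged along its far edge, with a black finger lip sticking out 10 mm in front. Site z is the outward normal of the lid's top. Shut, this point is 94 mm above the table.
- lid_hinge (a point): Point on the hinge axis of the lid (axis along the unit's y), on the lid's centre line, 80 mm above the table; lid_front lies 185 mm from it towards the front and 14 mm above it when shut.
- lid (a joint): Opening angle, rad; starts 0.35 to 0.6. A hinge spring holds it ajar and lifts it again if it is not caught. Pushing at lid_front takes 1 to 2 N, and about 5 N at 0.05 to 0.03, where it pushes a sprung bolt aside; the catch snaps in at about 0.01, and the lid can go on to -0.014 (2.5 mm) into its foam. Caught and let go it reads under 0.02. A black button on the unit's front face frees the catch (not needed).
- rocker_on_end (a point): Top of the ON half of the vacuum rocker, 16 mm from its pivot towards the far (+x) end; moves with it. The rocker is a black paddle 48 mm long (unit's x) x 26 mm wide in a low black frame, its top a shallow V, a small raised grey bar on the ON half. Off, this far end stands up, the point 94 mm above the table; on, it is about 6 mm lower.
- vacuum_rocker (a joint): Rocker angle in rad: 0 off (far end up), 0.4 on (far end down). Over-centre spring: about 2 N at rocker_on_end starts it, past 0.2 it snaps over by itself, and it stays in either position.
- start_top (a point): Centre of the top of the start button: a black flat-topped round button, 30 mm across, standing 14 mm above the panel in a steel ring 42 mm across and 5 mm high; this point is 89 mm above the table when the button is up.
- start_button (a joint): How far the start button is pushed in, m: 0 up, 0.006 fully in. Spring: 1.6 N to begin, 4.7 N fully in; it comes back up when let go.
- stop_top (a point): Centre of the top of the stop button: a black mushroom-shaped button, domed head 36 mm across on a thinner neck, 28 mm above the panel (103 mm above the table). Not to be pressed.
- stop_button (a joint): How far the stop button is pushed in, m: 0 up, 0.006 fully in (1.6 to 4.7 N).
- ink_tin_mid (a point): Centre of a round metal ink tin, 70 mm across and 40 mm high, on the table to the right of the unit; leave it there.
- baren_mid (a point): Centre of a baren (a round black hand-printing pad with a wooden handle strap), 108 mm across and 34 mm high, on the table to the left of the unit; leave it there.
- brush_mid (a point): Centre of a flat brush, 242 x 26 x 10 mm, lying on the table in front of the unit; leave it there.

How it is judged:
On the way, in this order (a step that is already met when the one before it is completed fails the run):
1. the lid is held shut by its catch, without the fingers pressing on it (value of joint lid below 0.02 rad and contact force between each of the arm, the fingers and lid below 0.3 N), for 0.3 s.
2. the vacuum rocker is switched on (value of joint lid below 0.02 rad and value of joint vacuum_rocker above 0.36 rad), for 0.1 s.
3. the start button is fully in (all of step 2 and value of joint start_button above 0.0045 m), for 0.05 s.
4. the start button is back up (all of step 2 and value of joint start_button below 0.0015 m), for 0.1 s.
At the end, for the whole second after the job is handed in: The lid is shut on its catch (within 0.02 rad), the rocker is fully on (above 0.36 rad), the start button has been pressed in (4.5 of 6 mm) and is up again, the stop button is up, and ink tin, baren and brush lie within 20 mm of where they were (all of step 4 and value of joint stop_button below 0.0015 m and distance of each of ink_tin_mid, baren_mid, brush_mid from where it was at the start of the episode below 0.02 m); the robot touches nothing.
It fails at once if the vacuum is switched on before the lid is shut, or start is pressed before the lid is shut and the vacuum on ((value of joint vacuum_rocker above 0.25 rad and value of joint lid above 0.03 rad) or (value of joint start_button above 0.0035 m and (value of joint vacuum_rocker below 0.3 rad or value of joint lid above 0.03 rad))).
It fails at once if the stop button is pressed (value of joint stop_button above 0.0025 m).
It fails at once if the lid is slammed (velocity of joint lid below -2 rad/s).
It fails at once if the lid is lifted wider open (value of joint lid above 0.72 rad).
It fails at once if the ink tin, the baren or the brush is moved or lifted (distance of any of ink_tin_mid, baren_mid, brush_mid from where it was at the start of the episode above 0.03 m).
It also fails if it takes over 45 s, if anything falls off the work surface, if the arm or the gripper's body presses on something with over 40 N, if the wrist force passes 120 N, or if a joint passes its speed limit or range.

ROBOT

A 6-joint arm with a two-finger parallel gripper is mounted at the origin on a cart in front of the work surface, level with it; the furniture and walls round the work are solid. World frame = base frame: x ahead of the robot, y to its left, z up, the work surface at z = 0. Lengths are in m, angles in rad, forces in N, time in s.
With the tool pointing down it reaches from about 0.35 to 0.775 m from the base axis. Payload 5.5 kg.
Tool frame: the origin (TCP) lies midway between the tips of the shut fingers; the grasp point (between the pads) lies 19 mm behind it; z points along the fingers, y is the line along which they close (so a half turn about z gives the same grasp; the last joint's range is limited). The gripper opens to 85 mm and grips with 20 to 120 N. Pads are 22 mm wide; open, the fingers measure 114 mm over their backs; the gripper's body (76 mm by 85 mm) begins 54 mm behind the grasp point. The pads swing forward as they close: fully open they stand 13 mm farther back than shut.
Start: joints at [-1.334, 0.313, 0.046, 1.304, 0, 1.431], TCP at [0.212, -0.535, 0.231] pointing down, gripper open.
Joint ranges: [-2.76, 2.76], [-0.86, 1.69], [-1.03, 1.26], [-2.2, 2.34], [-1.47, 1.5], [-3.14, 3.14]. Speed limits (rad/s): [2.57, 2.57, 3.14, 3.14, 3.14, 3.14].

INTERFACE

Orientations are given as a unit quaternion [w, x, y, z].
In Python, from workcell import telemetry, imaging, env gives the robot as it stands. The module is installed in compiled form; this text tells all that it offers.
- The arm moves only by the tool step_arm, never from a script. Its argument "moves" is a list of rows, each a list of 3 entries, a list of its own where there are three numbers: the shift along the tool's x, y, z in mm, then the turn, a rotation vector about the tool's x, y, z in rad, then the finger opening in mm, from 0 to 85.4. A call has 1 to 8 rows; each row is the pose to reach, as a shift and turn from the pose commanded when the call began, along the tool's axes at that moment; what a row does not reach only later rows make up. A row lasts 1/12 s, in which the tool goes at most 41.7 mm and 7.16 degrees, less where a joint would pass 70% of its speed; a pose out of reach is approached as far as the arm can. A call with a gripper value outside its range is refused whole. The fingers move at their own pace and stop on an object; "grip_force" is the grip in N (left out, the last holds). Time passes only in rows, so rows that repeat a pose let the fingers close. It gives the time, the measured TCP pose, the force, the opening and the grip force at its end, in the units of the state.
- telemetry.get_state(): the state, without advancing time (a new reading comes with each control period).
- imaging.read_camera(name): name is "scene" or "top" or "wrist"; returns the picture (420x560x3 uint8, red, green, blue); there is no depth.
- imaging.camera_params(name): a dict with "camera_matrix" (3x3 intrinsics, pixels), "pose" (4x4, takes a point from camera to world coordinates). Camera axes: x right, y up, looking along -z (the intrinsics and any distortion apply to the point x, -y, -z); pixel columns grow to the right and rows downward; lengths in m; the calibration is good to about 2 mm. A picture is of the moment at which its call begins: read the wrist's pose just before it. camera_params takes no time and is no camera call; for the wrist camera it gives the pose at the moment of the call.
- env.hand_in(): hands the job in; it is judged then, once.
The state is a dict: "clock": time; "joint_pos": joint angles; "qvel": joint speeds; "tau": joint torques, N m; "tcp_pos": TCP position; "orientation": TCP orientation; "wrist_force": force on the tool from outside, world axes, zero at the start; "ft_torque": the same for the moment, N m; "finger_gap": finger opening in m; "grip_force": force on a finger pad.
Only numpy, scipy, OpenCV 4.12 (cv2) and the standard library are available. Lean on these libraries where they do the work, as an engineer would, in place of code of your own. Each camera call takes 0.05 s, during which the arm holds its last target. There are 200 camera calls.

## Working session

There is one attempt and no reset: what is moved stays moved. The work goes in short steps, Python scripts to look and compute and a tool call to move; the robot and the scene stay as the last step left them, time stands still between calls to the robot, and variables do not carry over. Pictures are saved under pics/ and viewed, at most 10 in all, crops included, and the job is handed in when it is done.

Besides the shell and the picture viewer there is one more tool, called after "Call:" as name(argument=value, ...), one argument or row to a line, values as JSON. step_arm: Moves the arm, as the interface text tells. Its arguments: {"type":"object","properties":{"moves":{"type":"array"},"grip_force":{"type":"number"}},"required":["moves"]}

```bash
mkdir -p pics
python3 - <<'E'
from workcell import telemetry, imaging
import cv2, numpy as np
s=telemetry.get_state(); print(s['clock'],s['tcp_pos'],s['orientation'],s['finger_gap'])
for n in('scene','top'):
    im=imaging.read_camera(n); cv2.imwrite(f'pics/{n}0.png',im[:,:,::-1]); p=imaging.camera_params(n)
    print(n,np.round(p['camera_matrix'],1).tolist(),np.round(p['pose'],3).tolist(),[k for k in p])
E
```

```text
0.0 [ 0.21144419 -0.53418039  0.23040559] [-8.98919530e-04  9.82304888e-01  1.87286669e-01 -5.61732214e-05] 0.08540552827275112
scene [[449.5, 0.0, 282.1], [0.0, 449.5, 206.5], [0.0, 0.0, 1.0]] [[-0.67, 0.463, -0.58, -0.093], [-0.742, -0.423, 0.52, 0.664], [-0.005, 0.779, 0.627, 0.77], [0.0, 0.0, 0.0, 1.0]] ['camera_matrix', 'pose']
top [[447.7, 0.0, 284.1], [0.0, 447.7, 208.5], [0.0, 0.0, 1.0]] [[0.027, 0.99, -0.137, 0.432], [-0.999, 0.03, 0.015, 0.108], [0.019, 0.136, 0.99, 1.012], [0.0, 0.0, 0.0, 1.0]] ['camera_matrix', 'pose']
```

View pics/top0.png

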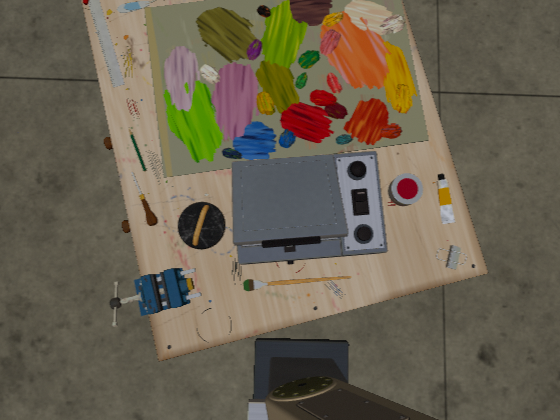

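View pics/scene0.png

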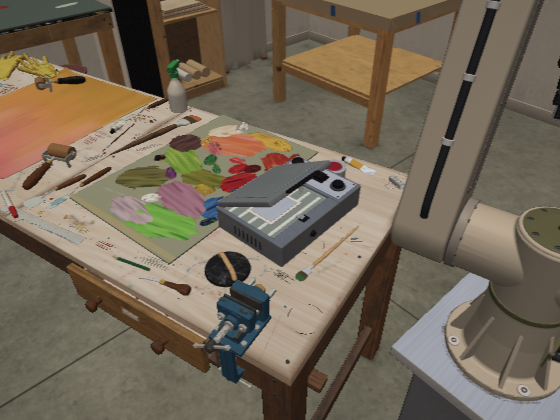

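The top view shows the unit at about (232–385, 152–262). On its panel there is a round button at (357,170), the rocker at (361,202) and another round button at (363,234). The brush lies at (245–350, 283), the tin at (406,189) and the baren at (202,225). I'll enlarge the panel to tell start from stop.

Run:
```python
import cv2, numpy as np
a=cv2.imread('pics/top0.png'); b=cv2.imread('pics/scene0.png')
A=cv2.resize(a[145:270,225:395],None,fx=4,fy=4,interpolation=cv2.INTER_CUBIC)[:,:]
B=cv2.resize(b[155:215,290:365],None,fx=4,fy=4,interpolation=cv2.INTER_CUBIC)
C=np.zeros((600,800,3),np.uint8); C[:500,:]=0
A=cv2.resize(a[145:270,320:395],None,fx=4.6,fy=4.6,interpolation=cv2.INTER_CUBIC)
C[:A.shape[0],:A.shape[1]]=A; C[:B.shape[0],400:400+B.shape[1]]=B
cv2.imwrite('pics/crop.png',C)
g=a.max(2); m=(g<45).astype(np.uint8)*255
cs,_=cv2.findContours(m[145:300,180:420],cv2.RETR_LIST,cv2.CHAIN_APPROX_NONE,offset=(180,145))
for c in cs:
    if cv2.contourArea(c)>15:
        r=cv2.minAreaRect(c); print(np.round(r[0],1),np.round(r[1],1),round(r[2],1),cv2.contourArea(c))
```

```text
[289.  245.5] [8. 3.] -0.0 16.5
[291.2 244.4] [13.  58.5] 85.4 409.5
[363.5 233. ] [14. 15.] 90.0 158.5
[220.3 225.8] [5.7 3.5] 45.0 15.5
[202. 225.] [46. 44.] 90.0 1243.5
[360.5 192.5] [3. 9.] 90.0 25.0
[359.7 201.5] [25.7 14.8] 84.3 339.5
[357.5 169. ] [16.3 14.8] 45.0 187.0
```

View pics/crop.png

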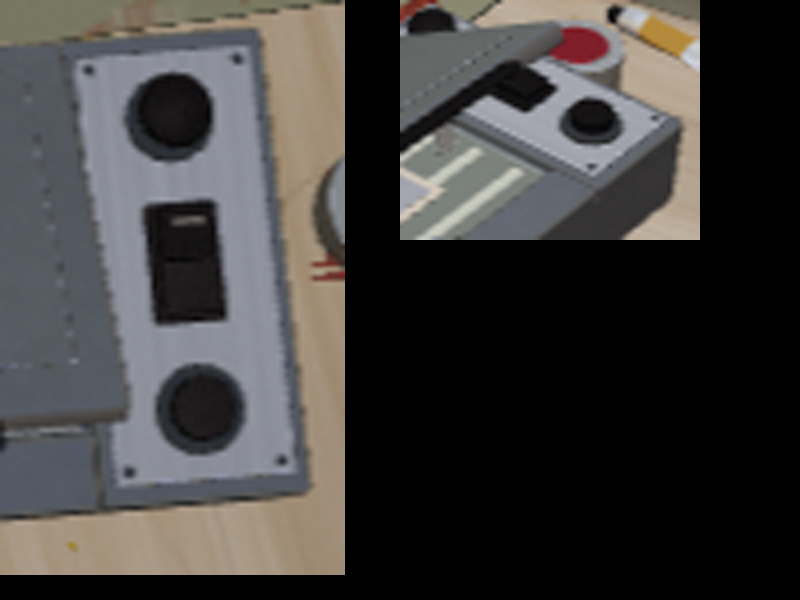

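The far button at (357,169) is larger, domed and covers its ring, so it is the stop. The front one at (363.5,233) sits flat in its ring, so it is start. The rocker's grey bar is at its far end. Next I'll turn these pixels into positions.

```bash
cat > h.py <<'E'
from workcell import telemetry, imaging
import numpy as np
from scipy.spatial.transform import Rotation as R
def ray(n,px,p=None):
    p=p or imaging.camera_params(n); K=p['camera_matrix'];T=np.array(p['pose'])
    d=np.linalg.inv(K)@[px[0],px[1],1]; d=T[:3,:3]@(d*[1,-1,-1]); return T[:3,3],d
def onz(n,px,z,p=None):
    o,d=ray(n,px,p); return o+d*(z-o[2])/d[2]
def tool(v):  # world vector -> tool mm
    s=telemetry.get_state(); q=s['orientation']; return R.from_quat(np.r_[q[1:],q[0]]).inv().apply(v)*1000
E
python3 - <<'E'
from h import *
st=onz('top',(363.5,233),.089); sp=onz('top',(357.5,169),.103); rk=onz('top',(359.7,201.5),.086)
print(st,sp,rk,np.linalg.norm((sp-st)[:2]))
ex=(sp-st)/np.linalg.norm((sp-st)[:2]); ex[2]=0; ey=np.array([-ex[1],ex[0],0]); yaw=np.arctan2(ex[1],ex[0]); print('yaw',yaw)
c=(st+sp+rk)/3; O=c+.109*ey; O[2]=0; print('origin row centre',O)
for nm,px,z in (('farR',(376,152),.075),('frontR',(386.5,250),.075),('tin',(406,189),.04)):
    w=onz('top',px,z)-O; print(nm,w@ex,w@ey)
o,d=ray('top',(291.2,244.4))
hx=.1
for hx in(.09,.1):
  H=O+hx*ex+.0475*ey+[0,0,.08]
  best=min(np.linspace(.2,.75,200),key=lambda t:np.abs(np.linalg.norm(np.cross(H+ex*(-.203*np.cos(t)+.006*np.sin(t))+np.array([0,0,.203*np.sin(t)+.006*np.cos(t)])-o,d/np.linalg.norm(d))))
  t=best; print(hx,t,H,H+ex*(-.185*np.cos(t)+.014*np.sin(t))+[0,0,.185*np.sin(t)+.014*np.cos(t)])
E
```

```text
File "<stdin>", line 12
    best=min(np.linspace(.2,.75,200),key=lambda t:np.abs(np.linalg.norm(np.cross(H+ex*(-.203*np.cos(t)+.006*np.sin(t))+np.array([0,0,.203*np.sin(t)+.006*np.cos(t)])-o,d/np.linalg.norm(d))))
            ^
SyntaxError: '(' was never closed
```

Run:
```python
from h import *
st=onz('top',(363.5,233),.089); sp=onz('top',(357.5,169),.103); rk=onz('top',(359.7,201.5),.086)
print(st,sp,rk,np.linalg.norm((sp-st)[:2]))
ex=(sp-st); ex[2]=0; ex/=np.linalg.norm(ex); ey=np.array([-ex[1],ex[0],0]); print('yaw',np.arctan2(ex[1],ex[0]))
O=(st+sp+rk)/3+.109*ey; O[2]=0; print('row centre->O',O)
for nm,px,z in (('farR',(376,152),.075),('frontR',(386.5,250),.075)):
    w=onz('top',px,z)-O; print(nm,w@ex,w@ey)
o,d=ray('top',(291.2,244.4)); d/=np.linalg.norm(d)
def P(H,a,b,t): return H+ex*(-a*np.cos(t)+b*np.sin(t))+np.array([0,0,a*np.sin(t)+b*np.cos(t)])
for hx in(.09,.1):
  H=O+hx*ex+.0475*ey+[0,0,.08]
  t=min(np.linspace(.2,.75,200),key=lambda t:np.linalg.norm(np.cross(P(H,.203,.006,t)-o,d)))
  print(hx,t,H,P(H,.185,.014,t),P(H,.185,.014,0))
s=telemetry.get_state();q=s['orientation'];print(R.from_quat(np.r_[q[1:],q[0]]).as_matrix().round(3))
```

```text
[ 0.51306703 -0.07182745  0.089     ] [ 0.64497836 -0.05617057  0.103     ] [ 0.57937334 -0.06420949  0.086     ] 0.13283725884252226
yaw 0.11813979131828785
row centre->O [0.56629228 0.04417106 0.        ]
farR 0.10604950405409684 -0.15886826399296264
frontR -0.10539347678560185 -0.15583223460265364
0.09 0.5316582914572865 [0.65006634 0.10194783 0.08      ] [0.49876189 0.08398913 0.18585578] [0.46635587 0.08014277 0.094     ]
0.1 0.4432160804020101 [0.65999664 0.10312648 0.08      ] [0.49999881 0.08413594 0.17198398] [0.47628616 0.08132143 0.094     ]
[[ 0.93   0.368 -0.   ]
 [ 0.368 -0.93   0.002]
 [ 0.    -0.002 -1.   ]]
```

Lid_front is near (0.499, 0.084, 0.18) with the lid open about 0.45–0.53 rad. I'll move above it with the fingers closed.

Call:
step_arm(
  moves=[
    [[240,-230,-10],[0,0,0.259],0],
    [[240,-230,-10],[0,0,0.259],0],
    [[240,-230,-10],[0,0,0.259],0],
    [[240,-230,-10],[0,0,0.259],0],
    [[240,-230,-10],[0,0,0.259],0],
    [[240,-230,-10],[0,0,0.259],0],
    [[240,-230,-10],[0,0,0.259],0],
    [[240,-230,-10],[0,0,0.259],0],
  ],
)

```text
clock: 0.77
tcp_pos: [0.3502, -0.2304, 0.2411]
orientation: [-0.0, 0.998, 0.059, -0.0]
wrist_force: [1.2, 0.2, -0.0]
finger_gap: -0.0001
grip_force: 0.0
```

Run:
```python
from h import *
s=telemetry.get_state(); print(s['clock'],s['tcp_pos'],s['finger_gap'],R.from_quat(np.r_[s['orientation'][1:],s['orientation'][0]]).as_matrix().round(3).tolist(), tool(np.array([.495,.083,.235])-s['tcp_pos']))
```

```text
0.7667 [ 0.35020065 -0.23043214  0.24113343] -5.1799142796661556e-05 [[0.993, 0.117, -0.0], [0.117, -0.993, 0.0], [-0.0, -0.0, -1.0]] [ 180.46211188 -294.34576869    6.17840019]
```

Call:
step_arm(
  moves=[
    [[180,-294,0],[0,0,0],0],
    [[180,-294,0],[0,0,0],0],
    [[180,-294,0],[0,0,0],0],
    [[180,-294,0],[0,0,0],0],
    [[180,-294,0],[0,0,0],0],
    [[180,-294,0],[0,0,0],0],
    [[180,-294,0],[0,0,0],0],
    [[180,-294,0],[0,0,0],0],
  ],
)

```text
clock: 1.43
tcp_pos: [0.4897, 0.0725, 0.2411]
orientation: [0.0, 0.998, 0.059, -0.0]
wrist_force: [1.6, -0.9, 0.2]
finger_gap: 0.0
grip_force: 0.0
```

Call:
step_arm(
  moves=[
    [[0,-6,0],[0,0,0],0],
    [[0,-10,0],[0,0,0],0],
    [[0,-10,0],[0,0,0],0],
  ],
)

```text
clock: 1.68
tcp_pos: [0.4876, 0.0809, 0.2407]
orientation: [0.0, 0.998, 0.06, -0.001]
wrist_force: [-0.4, -0.9, 0.6]
finger_gap: -0.0001
grip_force: 0.0
```

Run:
```python
from h import *
import cv2
s=telemetry.get_state(); print(s['clock'],s['tcp_pos'],s['wrist_force'])
im=imaging.read_camera('scene'); im2=imaging.read_camera('wrist')
c=cv2.resize(im[120:280,190:380],(600,505)); w=cv2.resize(im2,None,fx=.35,fy=.35)
cv2.imwrite('pics/a.png',c[:,:,::-1]);
```

```text
1.6833 [0.4876335  0.08087196 0.24071235] [-0.44077119 -0.90727148  0.62231304]
```

View pics/a.png

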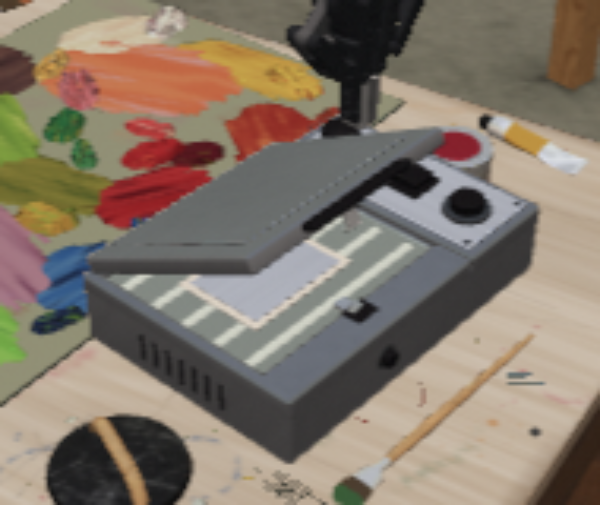

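The scene view shows the tip hanging above the lid's front edge, around crop (362,120), with the lip at (362,195). The start button is in its ring in front at (468,205). Nothing is touching, so I'll descend.

Call:
step_arm(
  moves=[
    [[0,0,20],[0,0,0],0],
    [[0,0,36],[0,0,0],0],
    [[0,0,46],[0,0,0],0],
    [[0,0,54],[0,0,0],0],
    [[-1,0,62],[0,0,0],0],
    [[-2,0,70],[0,0,0],0],
    [[-3,0,78],[0,0,0],0],
    [[-4,0,86],[0,0,0],0],
  ],
)

```text
clock: 2.45
tcp_pos: [0.4844, 0.0795, 0.1549]
orientation: [0.0, 0.998, 0.059, 0.0]
wrist_force: [-0.4, -0.0, 0.3]
finger_gap: 0.0002
grip_force: 0.5
```

Call:
step_arm(
  moves=[
    [[-1,0,5],[0,0,0],0],
    [[-2,0,10],[0,0,0],0],
    [[-3,0,15],[0,0,0],0],
  ],
)

```text
clock: 2.7
tcp_pos: [0.4814, 0.0794, 0.1399]
orientation: [0.0, 0.998, 0.059, 0.0]
wrist_force: [-0.2, 0.2, 1.2]
finger_gap: 0.0002
grip_force: 0.4
```

Run:
```python
from h import *
import cv2
im=imaging.read_camera('scene')
s=telemetry.get_state(); print(s['tcp_pos'],s['wrist_force'])
cv2.imwrite('pics/b.png',cv2.resize(im[120:280,190:380],(600,505))[:,:,::-1])
```

```text
[0.48076454 0.07941523 0.13901996] [ 0.47983251 -0.58210219  0.55350903]
```

View pics/b.png

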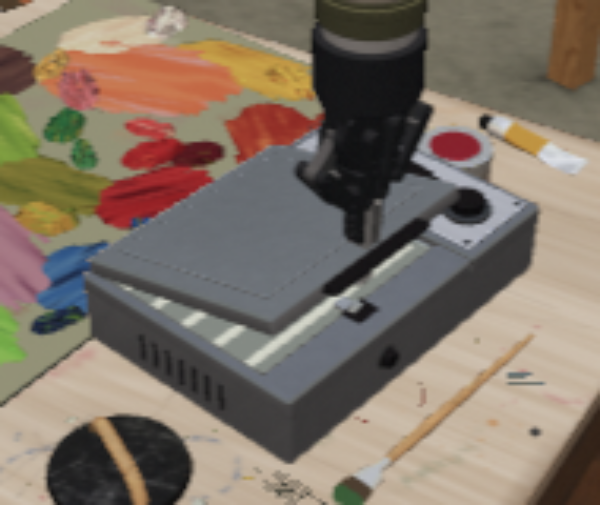

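The lid is going down, with the tip resting just inside the front edge at crop (365,240). I'll continue slowly.

Call:
step_arm(
  moves=[
    [[-1,0,6],[0,0,0],0],
    [[-1,0,12],[0,0,0],0],
    [[-2,0,18],[0,0,0],0],
    [[-2,0,24],[0,0,0],0],
    [[-2,0,30],[0,0,0],0],
    [[-2,0,34],[0,0,0],0],
    [[-2,0,36],[0,0,0],0],
    [[-2,0,38],[0,0,0],0],
  ],
)

```text
clock: 3.42
tcp_pos: [0.4787, 0.0791, 0.1022]
orientation: [0.0, 0.998, 0.059, -0.001]
wrist_force: [-4.7, -1.1, 8.3]
finger_gap: -0.0002
grip_force: 3.9
```

Call:
step_arm(
  moves=[
    [[0,0,2],[0,0,0],0],
    [[0,0,4],[0,0,0],0],
    [[0,0,6],[0,0,0],0],
    [[0,0,8],[0,0,0],0],
    [[0,0,9],[0,0,0],0],
    [[0,0,9],[0,0,0],0],
  ],
)

```text
clock: 3.92
tcp_pos: [0.4795, 0.0791, 0.093]
orientation: [0.0, 0.998, 0.059, 0.0]
wrist_force: [0.1, 0.6, 1.1]
finger_gap: 0.0001
grip_force: 0.3
```

Call:
step_arm(
  moves=[
    [[0,0,1],[0,0,0],0],
    [[0,0,2],[0,0,0],0],
    [[0,0,2],[0,0,0],0],
  ],
)

```text
clock: 4.17
tcp_pos: [0.4795, 0.0791, 0.0912]
orientation: [0.0, 0.998, 0.059, 0.0]
wrist_force: [-1.8, 1.2, 1.3]
finger_gap: 0.0003
grip_force: 0.9
```

Call:
step_arm(
  moves=[
    [[0,0,-4],[0,0,0],0],
    [[0,0,-12],[0,0,0],0],
    [[0,0,-25],[0,0,0],0],
    [[0,0,-40],[0,0,0],0],
    [[0,0,-40],[0,0,0],0],
  ],
)

```text
clock: 4.58
tcp_pos: [0.4815, 0.0791, 0.1344]
orientation: [0.0, 0.998, 0.059, 0.002]
wrist_force: [0.3, 0.2, -0.2]
finger_gap: 0.0
grip_force: 0.0
```

Run:
```python
from h import *
import cv2
im=imaging.read_camera('scene'); p=imaging.camera_params('wrist'); w=imaging.read_camera('wrist')
C=np.zeros((420,800,3),np.uint8); C[:,:560]=w; C[:202,560:]=cv2.resize(im[120:280,190:380],(240,202))
cv2.imwrite('pics/c.png',C[:,:,::-1]); cv2.imwrite('pics/w.png',w[:,:,::-1]); np.save('wp.npy',[p['pose']])
s=telemetry.get_state(); print(s['clock'],s['tcp_pos'],s['wrist_force'])
```

```text
4.6833 [0.48020817 0.07908952 0.13207619] [ 0.61406616 -0.61233203 -0.83421272]
```

View pics/c.png

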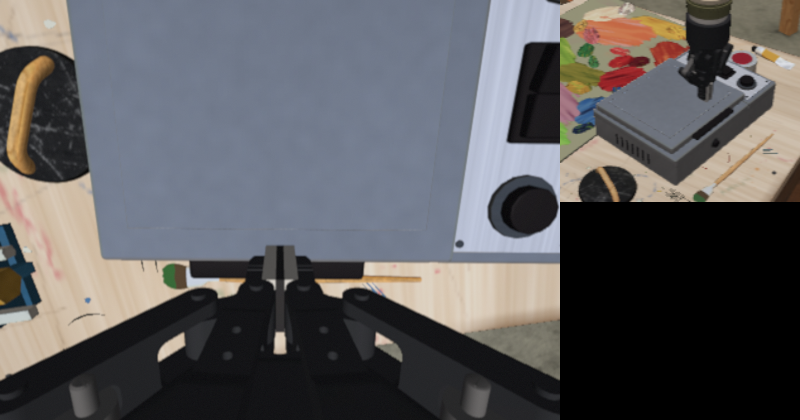

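The lid stays flat shut, and the wrist view shows the rocker at (540,95) and start at (530,210). I'll move to above the rocker's ON end.

Call:
step_arm(
  moves=[
    [[78,153,0],[0,0,0],0],
    [[78,153,0],[0,0,0],0],
    [[78,153,0],[0,0,0],0],
    [[78,153,0],[0,0,0],0],
    [[78,153,0],[0,0,0],0],
    [[78,153,0],[0,0,0],0],
  ],
)

```text
clock: 5.18
tcp_pos: [0.5757, -0.0661, 0.1299]
orientation: [-0.0, 0.998, 0.057, -0.0]
wrist_force: [-0.1, 0.6, 0.0]
finger_gap: 0.0003
grip_force: 0.0
```

Run:
```python
from h import *
import cv2
s=telemetry.get_state(); print(s['clock'],s['tcp_pos'],s['wrist_force'])
p=imaging.camera_params('wrist'); w=imaging.read_camera('wrist'); cv2.imwrite('pics/d.png',w[:,:,::-1])
print(np.round(p['pose'],3).tolist(),np.round(p['camera_matrix'][0],1))
for nm,P in (('onend',[.595,-.062,.094]),('start',[.513,-.072,.089]),('stop',[.645,-.056,.103])):
    T=np.linalg.inv(p['pose'])@np.r_[P,1]; u=p['camera_matrix']@(T[:3]*[1,-1,-1]); print(nm,u[:2]/u[2])
```

```text
5.1833 [ 0.57570839 -0.06611777  0.12991244] [-0.1410399   0.64230399  0.006938  ]
[[0.114, 0.959, 0.259, 0.641], [-0.993, 0.11, 0.03, -0.059], [0.001, -0.261, 0.965, 0.272], [0.0, 0.0, 0.0, 1.0]] [320.4   0.  279.6]
onend [275.78543376 204.16689175]
start [277.16353719 324.17183268]
stop [274.75854022 112.16883923]
```

View pics/d.png

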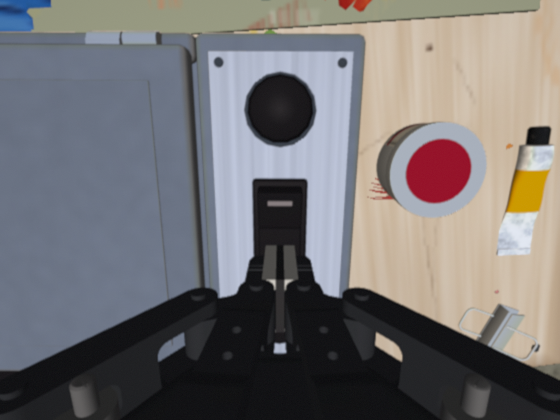

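The wrist view confirms the mushroom stop at (280,107). The rocker's ON bar is at (280,204), and the tip is about 19 mm short of the press point. I'll shift forward, then press in small steps.

Call:
step_arm(
  moves=[
    [[18,0,0],[0,0,0],0],
    [[18,0,0],[0,0,0],0],
    [[18,0,12],[0,0,0],0],
    [[18,0,24],[0,0,0],0],
    [[18,0,30],[0,0,0],0],
    [[18,0,34],[0,0,0],0],
    [[18,0,37],[0,0,0],0],
    [[18,0,39],[0,0,0],0],
  ],
)

```text
clock: 5.9
tcp_pos: [0.5924, -0.0608, 0.0925]
orientation: [-0.0, 0.998, 0.059, 0.0]
wrist_force: [0.7, 0.3, 1.2]
finger_gap: 0.0
grip_force: 0.5
```

Call:
step_arm(
  moves=[
    [[0,0,1],[0,0,0],0],
    [[0,0,2],[0,0,0],0],
    [[0,0,3],[0,0,0],0],
    [[0,0,3],[0,0,0],0],
  ],
)

```text
clock: 6.23
tcp_pos: [0.5928, -0.0618, 0.0893]
orientation: [0.0, 0.998, 0.059, 0.0]
wrist_force: [-0.2, 0.3, -0.1]
finger_gap: 0.0001
grip_force: 0.0
```

Call:
step_arm(
  moves=[
    [[0,0,1],[0,0,0],0],
    [[0,0,2],[0,0,0],0],
    [[0,0,3],[0,0,0],0],
    [[0,0,3],[0,0,0],0],
  ],
)

```text
clock: 6.57
tcp_pos: [0.5931, -0.0618, 0.0883]
orientation: [0.0, 0.998, 0.059, 0.001]
wrist_force: [-4.2, 0.4, 11.5]
finger_gap: 0.0
grip_force: 5.5
```

Call:
step_arm(
  moves=[
    [[0,0,-15],[0,0,0],0],
    [[0,0,-40],[0,0,0],0],
    [[-40,0,-40],[0,0,0],0],
    [[-80,0,-40],[0,0,0],0],
    [[-100,0,-40],[0,0,0],0],
    [[-100,0,-40],[0,0,0],0],
  ],
)

```text
clock: 7.07
tcp_pos: [0.4887, -0.0729, 0.1261]
orientation: [-0.0, 0.998, 0.058, -0.002]
wrist_force: [0.3, 0.8, -0.5]
finger_gap: -0.0003
grip_force: 0.0
```

Run:
```python
from h import *
import cv2
s=telemetry.get_state(); print(s['clock'],s['tcp_pos'],s['wrist_force'])
p=imaging.camera_params('wrist'); w=imaging.read_camera('wrist'); cv2.imwrite('pics/e.png',w[:,:,::-1])
for nm,P in (('onend',[.595,-.064,.088]),('start',[.513,-.072,.089]),('stop',[.645,-.058,.103])):
    T=np.linalg.inv(p['pose'])@np.r_[P,1]; u=p['camera_matrix']@(T[:3]*[1,-1,-1]); print(nm,u[:2]/u[2])
```

```text
7.0667 [ 0.48869927 -0.07289528  0.1260822 ] [ 0.3206169   0.80583184 -0.5361413 ]
onend [285.9959154   37.40681725]
start [282.47908126 195.74303674]
stop [ 286.96712324 -103.400668  ]
```

View pics/e.png

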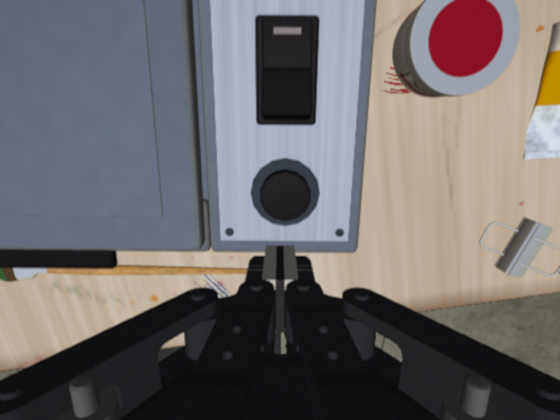

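The rocker met its stop at 11.5 N and its ON end is now flat. Start is at (285,195), as predicted, so I'll press it.

Call:
step_arm(
  moves=[
    [[24,3,0],[0,0,0],0],
    [[24,3,0],[0,0,0],0],
    [[24,3,15],[0,0,0],0],
    [[24,3,30],[0,0,0],0],
    [[24,3,36],[0,0,0],0],
    [[24,3,39],[0,0,0],0],
    [[24,3,42],[0,0,0],0],
    [[24,3,43],[0,0,0],0],
  ],
)

```text
clock: 7.78
tcp_pos: [0.518, -0.0733, 0.0836]
orientation: [-0.0, 0.998, 0.059, 0.0]
wrist_force: [-1.2, 2.2, 3.8]
finger_gap: 0.0002
grip_force: 2.1
```

Call:
step_arm(
  moves=[
    [[0,0,1],[0,0,0],0],
    [[0,0,1],[0,0,0],0],
  ],
)

```text
clock: 7.95
tcp_pos: [0.5179, -0.0733, 0.0831]
orientation: [0.0, 0.998, 0.059, 0.0]
wrist_force: [-1.6, 1.6, 5.1]
finger_gap: 0.0001
grip_force: 2.2
```

Call:
step_arm(
  moves=[
    [[0,0,1],[0,0,0],0],
    [[0,0,2],[0,0,0],0],
    [[0,0,2],[0,0,0],0],
  ],
)

```text
clock: 8.2
tcp_pos: [0.5181, -0.0734, 0.0829]
orientation: [0.0, 0.998, 0.059, 0.001]
wrist_force: [-5.0, 3.0, 16.3]
finger_gap: 0.0002
grip_force: 8.1
```

Call:
step_arm(
  moves=[
    [[0,0,-10],[0,0,0],0],
    [[0,0,-30],[0,0,0],0],
    [[0,0,-60],[0,0,0],0],
    [[-40,0,-90],[0,0,0],0],
    [[-80,0,-100],[0,0,0],0],
    [[-80,0,-100],[0,0,0],0],
    [[-80,0,-100],[0,0,0],0],
  ],
)

```text
clock: 8.78
tcp_pos: [0.4371, -0.0832, 0.182]
orientation: [0.001, 0.998, 0.058, 0.001]
wrist_force: [0.4, -0.1, -0.9]
finger_gap: 0.0001
grip_force: 0.0
```

Run:
```python
from h import *
import cv2
w=imaging.read_camera('wrist'); im=imaging.read_camera('scene')
C=np.zeros((420,800,3),np.uint8); C[:,:560]=w; C[:202,560:]=cv2.resize(im[120:280,190:380],(240,202))
cv2.imwrite('pics/f.png',C[:,:,::-1])
```

```text
(no output)
```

View pics/f.png

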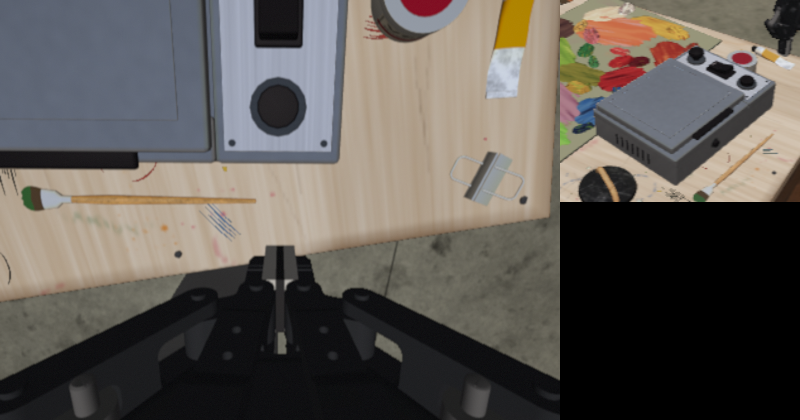

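The lid is shut, start is back up at (278,106), the brush, tin and baren look undisturbed, and the arm is clear of everything.

```bash
python3 -c "
from workcell import env
print(env.hand_in())"
```

```text
the job is handed in; nothing more can be done
None
```

I handed the job in at about 9 s, and no verdict came back: the lid stays shut by itself, the rocker was pressed to its stop, start was pressed fully in and came back up, and stop, tin, baren and brush were not touched.

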